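# Lay the stone-carving tools into the kit tray in order of use

## Task

Lay the four stone-carving tools into the kit tray in their order of use, one to a bay, starting at the end with the dark handle: first the point chisel, then the toothed chisel, then the flat chisel, and the rasp last. Each should lie flat along the middle of its bay, either way round. Leave the dust brush and the hammer where they are.

Things in the scene. Friction and masses are not known exactly. Their poses are not given: they have to be found in the camera images.
- point_chisel: Point chisel, 183 mm, about 0.3 kg: octagonal steel bar 22 mm wide and high with flat upright sides from x = -90 to +35 mm (grip at the origin), then tapering like a pencil to a point at +90 mm. Origin: mid-length, on the underside; x along the tool to the working end, z up. Lies flat, does not roll; balances within 15 mm of the origin.
- tooth_chisel: Toothed chisel, 184 mm, about 0.3 kg: octagonal steel bar 22 mm wide and high with flat upright sides from x = -90 to +30 mm (grip at the origin), then a bright head flaring to 36 mm, ending in three separate prongs (gaps 6 mm) at +91 mm. Origin: mid-length, on the underside; x along the tool to the working end, z up. Lies flat, does not roll; balances within 15 mm of the origin.
- flat_chisel: Flat chisel, 184 mm, about 0.3 kg: octagonal steel bar 22 mm wide and high with flat upright sides from x = -90 to +30 mm (grip at the origin), then a bright head flaring to 36 mm, ending in one solid straight edge at +91 mm. Origin: mid-length, on the underside; x along the tool to the working end, z up. Lies flat, does not roll; balances within 15 mm of the origin.
- rasp: Rasp, 186 mm, about 0.2 kg: brown octagonal wooden grip 22 mm wide and high with flat upright sides from x = -93 to +12 mm (grip at the origin), then a thin dark file blade 26 mm wide to +93 mm. Origin: mid-length, on the underside; x along the tool to the working end, z up. Lies flat, does not roll; balances within 15 mm of the origin.
- bay_1: Bay 1 of the kit tray, next to the tray's handle: grey-lined trough 222 mm long (its x), 54 mm wide (its y). Origin: centre of its floor, on the surface, 10 mm above the bench; z up. The fixed tray is light wood, 238 x 246 mm; a dark wooden handle, 18 mm high, sticks out 45 mm beyond bay 1 (its +y side).
- bay_2: Bay 2 of the kit tray, second from the handle: grey-lined trough 222 mm long (its x), 54 mm wide (its y). Origin: centre of its floor, on the surface, 10 mm above the bench; z up. Bays lie side by side, 60 mm apart; ribs 6 mm thick, 5 mm above the floor, bound each on both long sides.
- bay_3: Bay 3 of the kit tray, third from the handle: grey-lined trough 222 mm long (its x), 54 mm wide (its y). Origin: centre of its floor, on the surface, 10 mm above the bench; z up. Across the bays' ends run walls 8 mm thick, 14 mm above the floor.
- bay_4: Bay 4 of the kit tray, last, farthest from the handle: grey-lined trough 222 mm long (its x), 54 mm wide (its y). Origin: centre of its floor, on the surface, 10 mm above the bench; z up. Same as the others.
- brush: Bystander: dust brush, 180 mm long, pale octagonal wooden grip 22 mm wide and high, 46 mm wide black bristle head. Origin: middle of its length on the underside, x towards the bristles. Lies among the tools.
- club_hammer: Bystander: heavy hammer, 228 mm long, steel head 45 x 100 x 45 mm, wooden shaft. Origin: underside, near the middle of its length, x towards the head. Lies on the far side of the bench.

How it is judged:
By the outcome, as a careful person would: the job done as asked, in the order asked, and still so for the second after the job is handed in, with the robot touching nothing.
It also fails if it takes over 99 s, if anything falls off the work surface, if the arm or the gripper's body presses on something with over 40 N, if the wrist force passes 120 N, or if a joint passes its speed limit or range.

## Robot

A 6-joint arm with a two-finger parallel gripper is mounted at the origin on the work surface. World frame = base frame: x ahead of the robot, y to its left, z up, the work surface at z = 0. Lengths are in m, angles in rad, forces in N, time in s.
With the tool pointing down it reaches from about 0.325 to 0.9 m from the base axis. Payload 6.1 kg.
Tool frame: the origin (TCP) lies on the centre line of the jaws, within the pads' length; the fingertips stand 19 mm ahead of it and the grasp point (between the pads) is the TCP; z points along the fingers, y is the line along which they close (so a half turn about z gives the same grasp; the last joint's range is limited). The gripper opens to 85 mm and grips with 20 to 120 N. Pads are 22 mm wide; open, the fingers measure 114 mm over their backs; the gripper's body (76 mm by 85 mm) begins 54 mm behind the grasp point. The pads swing forward as they close: fully open they stand 13 mm farther back than shut.
Start: joints at [-1.376, 0.22, 1.526, -0, 1.395, -0.126], TCP at [0.197, -0.593, 0.215] pointing down, gripper open.
Joint ranges: [-2.98, 2.98], [-0.91, 2.08], [0.09, 2.57], [-1.24, 4.39], [0.2, 2.65], [-2.68, 2.68]. Speed limits (rad/s): [2.57, 2.57, 3.01, 3.14, 3.14, 3.14].

## Interface

Orientations are given as a unit quaternion [x, y, z, w].
In Python, from rig import * gives the robot as it stands. Calls block until the motion is done:
- movep(position, orientation): joint-space move of the TCP to a pose.
- move_straight(position, attitude=None, max_speed=0.15): straight line of the TCP; attitude=None keeps the orientation; max_speed is the mean speed in m/s.
- goto_joints(angles): joint-space move.
- open_jaws() and close_gripper(squeeze=None): open the fingers fully, or close them until they stop; squeeze is the grip in N (None keeps the last).
- dwell(seconds).
- ik(position, orientation): joint angles nearest the present ones, or None.
- camera(name): name is "scene" or "top"; returns the picture (420x560x3 uint8, red, green, blue); there is no depth.
- get_calibration(name): a dict with "fov_y" (degrees; the focal length in pixels is half the picture's height over the tangent of half this angle, whatever the lens; pixels are square), "cx", "cy" (the principal point, pixels), "dist_coeffs" ([k1, k2, p1, p2, k3] as OpenCV has them; the pictures are not rectified), "camera_from_world" (4x4, takes a point from world to camera coordinates). Camera axes: x right, y up, looking along -z (the intrinsics and any distortion apply to the point x, -y, -z); pixel columns grow to the right and rows downward; lengths in m; the calibration is good to about 2 mm. A picture is of the moment at which its call begins. get_calibration takes no time and is no camera call.
A pose or a line that the arm cannot do raises PlanningError and nothing moves.
- sign_off(): hands the job in; it is judged then, once.
Readings, each from a call of its own:
- current_t(): time.
- current_joints(): joint angles.
- current_joint_velocities(): joint speeds.
- current_joint_efforts(): joint torques, N m.
- current_tcp_pos(): TCP position.
- current_ee_rot(): TCP orientation.
- current_contact_force(): force on the tool from outside, world axes, zero at the start.
- current_torque(): the same for the moment, N m.
- current_gripper_width(): finger opening in m.
- current_grip_force(): force on a finger pad.
Only numpy, scipy, OpenCV 4.12 (cv2) and the standard library are available. Lean on these libraries where they do the work, as an engineer would, in place of code of your own. Each camera call takes 0.05 s, during which the arm holds its last target. There are 200 camera calls.

## Working session

There is one attempt and no reset: what is moved stays moved. The work goes in short steps, each a Python script; the robot and the scene stay as the last script left them, time stands still between calls to the robot, and variables do not carry over. Pictures are saved under pics/ and viewed, at most 14 in all, crops included, and the job is handed in when it is done.

```bash
mkdir -p pics
cat > h.py <<'E'
from rig import *
import numpy as np, cv2
def K(name):
    c=get_calibration(name); f=210/np.tan(np.radians(c["fov_y"])/2)
    return np.array([[f,0,c["cx"]],[0,f,c["cy"]],[0,0,1]]),np.array(c["dist_coeffs"],float),np.array(c["camera_from_world"])
def px2w(name,pts,z):
    k,d,T=K(name); u=cv2.undistortPoints(np.array(pts,float).reshape(-1,1,2),k,d).reshape(-1,2)
    R=T[:3,:3].T; o=-R@T[:3,3]; r=np.c_[u[:,0],-u[:,1],-np.ones(len(u))]@R.T
    return o+r*((z-o[2])/r[:,2])[:,None]
def save(name,fn,crop=None,s=1):
    im=camera(name)
    if crop: x0,y0,x1,y1=crop; im=im[y0:y1,x0:x1]
    cv2.imwrite(fn,cv2.resize(im[:,:,::-1],None,fx=s,fy=s,interpolation=cv2.INTER_CUBIC))
E
python3 - <<'E'
from h import *
for n in("top","scene"):
    save(n,f"pics/{n}0.png",s=1.4); print(K(n))
print(current_ee_rot(),current_t())
E
```

```text
(array([[533.20793509,   0.        , 272.98842   ],
       [  0.        , 533.20793509, 217.03346636],
       [  0.        ,   0.        ,   1.        ]]), array([-0.00722243,  0.        ,  0.        ,  0.        ,  0.        ]), array([[-0.00521464, -0.99997495,  0.00478622,  0.0418193 ],
       [ 0.99634683, -0.00478761,  0.08526474, -0.64604549],
       [-0.08523969,  0.00521336,  0.99634684, -1.24486861],
       [ 0.        ,  0.        ,  0.        ,  1.        ]]))
(array([[395.8512828 ,   0.        , 278.02283785],
       [  0.        , 395.8512828 , 208.98973408],
       [  0.        ,   0.        ,   1.        ]]), array([-0.09140016,  0.        ,  0.        ,  0.        ,  0.        ]), array([[ 0.51255983,  0.85861822,  0.00756068, -0.36394408],
       [-0.62944757,  0.36973623,  0.68344047,  0.34639374],
       [ 0.58401898, -0.35506318,  0.7299671 , -1.41275776],
       [ 0.        ,  0.        ,  0.        ,  1.        ]]))
[ 9.87161488e-01  1.59722945e-01 -2.64116929e-05 -8.81029199e-04] 0.1
```

View pics/top0.png

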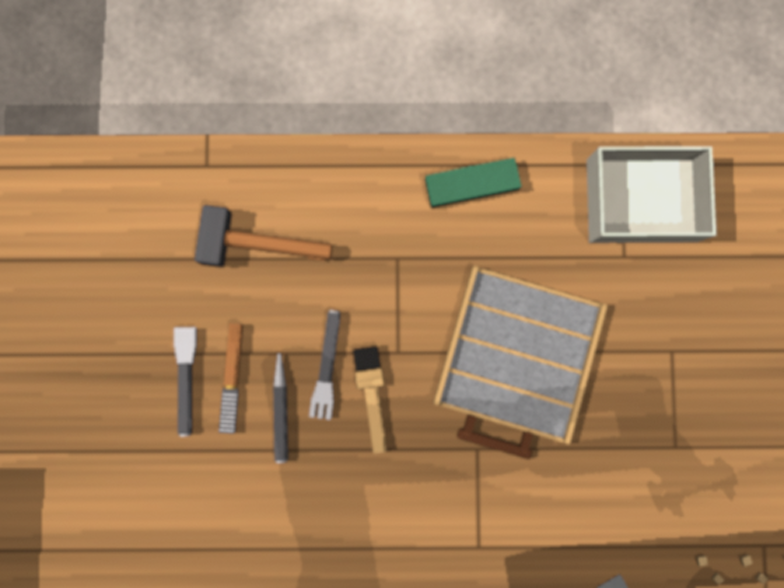

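View pics/scene0.png

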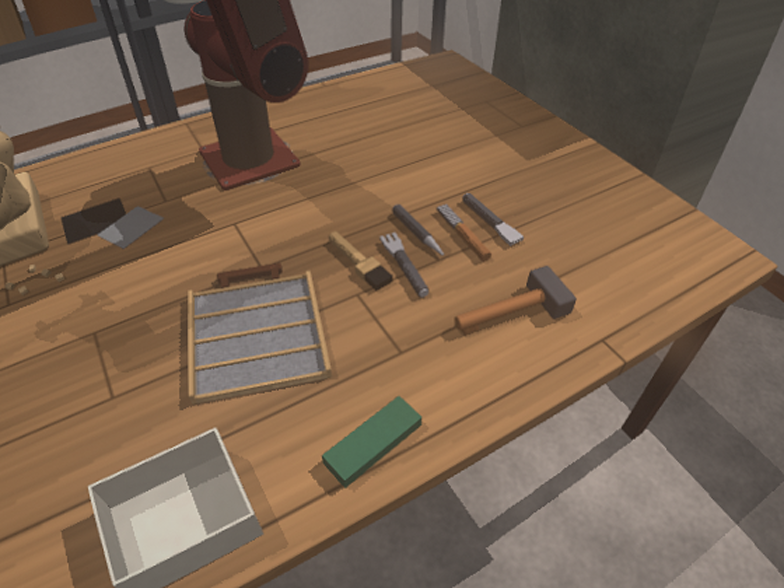

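The top view (1.4x) shows, left to right, the flat chisel at about (185,380), the rasp (231,377), the point chisel (281,408), the toothed chisel (327,363) and the brush (370,400). The tray is at about (522,355) with its handle at the lower end. I'll enlarge both areas.

Run:
```python
from h import *
save("top","pics/t1.png",(115,210,285,335),4.7)
save("top","pics/t2.png",(300,180,450,330),4)
```

```text
(no output)
```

View pics/t1.png

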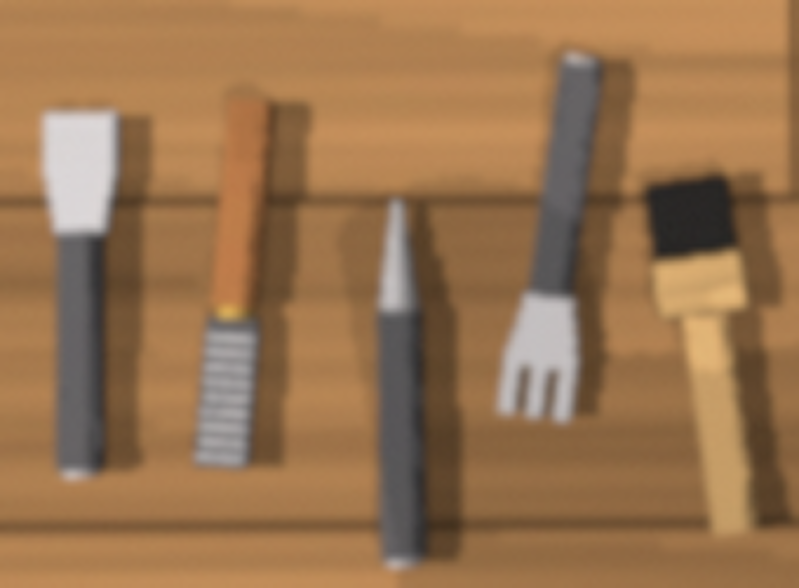

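View pics/t2.png

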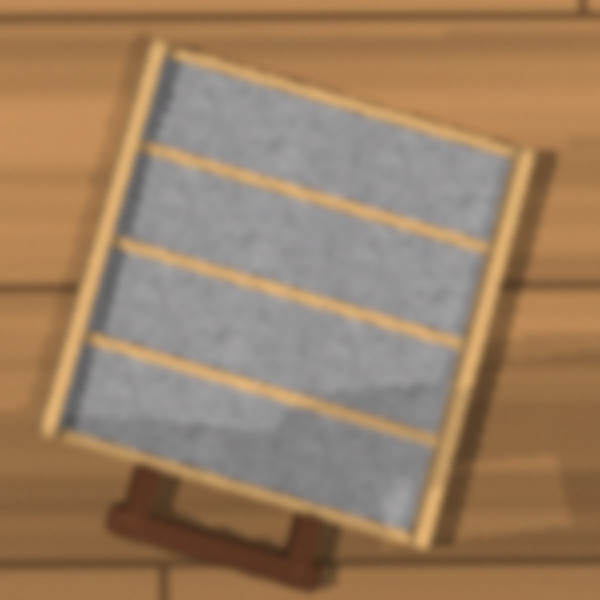

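Crop t1 gives these tool ends: flat (80.5,110)/(79.5,474), rasp butt (247,95) and tip (221,463), point tip (397,198) and butt (401,565), tooth butt (580,57) and tip (536,416). Crop t2 gives the tray end-wall tops: left (158,41)-(51,435), right (530,151)-(425,547), with the handle at the bottom.

```bash
cat > plan.py <<'E'
from h import *
from scipy.spatial.transform import Rotation as Ro
c=lambda p,s,o:(np.array(p,float)+.5)/s-.5+np.array(o)
# tip, butt
ends=dict(point=[(397,198),(401,565)],tooth=[(536,416),(580,57)],flat=[(80.5,110),(79.5,474)],rasp=[(221,463),(247,95)])
tools={}
for n,e in ends.items():
    w=px2w("top",c(e,4.7,(115,210)),.011); d=w[0]-w[1]; tools[n]=(w.mean(0)[:2],np.arctan2(d[1],d[0]),np.hypot(d[0],d[1]))
tw=px2w("top",c([(158,41),(51,435),(530,151),(425,547)],4,(300,180)),.024)[:,:2]
tc=tw.mean(0); ty=(tw[1]-tw[0]+tw[3]-tw[2]); ty/=np.hypot(*ty)
tx0=(tw[2]-tw[0]+tw[3]-tw[1]); tx0/=np.hypot(*tx0)
# combine both edge directions
px=np.array([-ty[1],ty[0]]); px*=np.sign(px@tx0); tx=px+tx0; tx/=np.hypot(*tx); tyy=np.array([-tx[1],tx[0]]); tyy*=np.sign(tyy@ty)
ta=np.arctan2(tx[1],tx[0])
def bay(i,off=0): return tc+tyy*(.09-.06*(i-1)+off)
def quat(a): return Ro.from_matrix(np.array([[np.cos(a),np.sin(a),0],[np.sin(a),-np.cos(a),0],[0,0,-1]]).T).as_quat()
def sol(xy,z,a):
    best=None
    for k in(-1,0,1):
        q=quat(a+k*np.pi); j=ik([*xy,z],q)
        if j is not None and (best is None or abs(j[5])<abs(best[1][5])): best=(q,np.array(j))
    return best
if __name__=="__main__":
    for n,t in tools.items(): print(n,t,sol(t[0],.03,t[1])[1].round(2))
    print("tray",tc,ta,np.degrees(np.arccos(abs(px@tx0))),np.hypot(*(tw[2]-tw[0])),np.hypot(*(tw[1]-tw[0])))
    for i in(1,2,3,4): print(bay(i),sol(bay(i),.04,ta)[1].round(2))
E
python3 plan.py
```

```text
point (array([0.47230675, 0.21493105]), np.float64(0.01723235992232141), np.float64(0.1850785507452669)) [ 0.28  0.19  1.94 -0.    1.01 -1.31]
tooth (array([0.54534211, 0.13415587]), np.float64(3.0202450237048066), np.float64(0.184012074519502)) [ 0.1   0.28  1.83 -0.    1.03 -1.35]
flat (array([0.51837439, 0.37770575]), np.float64(0.01421794373353262), np.float64(0.18458905660320646)) [ 0.51  0.44  1.61 -0.    1.08 -1.08]
rasp (array([0.52459527, 0.2993001 ]), np.float64(3.082552332377117), np.float64(0.1870327321922016)) [ 0.39  0.37  1.72 -0.    1.06 -1.12]
tray [ 0.56040505 -0.19784593] -1.8596681651914568 0.6882297423171307 0.23216148845500437 0.24410755925659774
[ 0.47413412 -0.17220754] [-0.5   0.14  1.98 -0.    1.03 -0.22]
[ 0.53164808 -0.1892998 ] [-0.48  0.27  1.82 -0.    1.05 -0.19]
[ 0.58916203 -0.20639206] [-0.46  0.4   1.66 -0.    1.09 -0.17]
[ 0.64667598 -0.22348432] [-0.45  0.52  1.48 -0.    1.14 -0.16]
```

Measured lengths match the given ones (185, 184, 185 and 187 mm). Starting with the point chisel. I grip high on each tool so the opening fingers clear the neighbours.

```bash
cat > do.py <<'E'
from plan import *
def pick(n,jaw_off=(0,0)):
    xy,a,_=tools[n]; xy=xy+np.array(jaw_off)
    q,_=sol(xy,.028,a)
    movep([*xy,.09],q); move_straight([*xy,.028],max_speed=.08)
    close_gripper(60); print(n,"w",current_gripper_width(),"tcp",current_tcp_pos(),"F",current_contact_force(),current_grip_force())
    move_straight([*xy,.11],max_speed=.15); print("t",current_t(),"w",current_gripper_width(),"tau",np.round(current_torque(),3))
def place(i,off):
    xy=bay(i,off); q,_=sol(xy,.04,ta)
    movep([*xy,.11],q); move_straight([*xy,.0395],max_speed=.1); print("F",current_contact_force())
def release():
    p=current_tcp_pos(); open_jaws(); move_straight([p[0],p[1],.12],max_speed=.2); print("t",current_t())
E
python3 - <<'E'
from do import *
pick("point",(0,.008)); place(1,.003)
save("scene","pics/s1.png",(130,190,250,290),5)
E
```

```text
point w -1.843733404266072e-05 tcp [0.47228684 0.22290172 0.02797238] F [-0.02307207  0.88705705  0.1508617 ] 0.0
t 5.6417 w 0.00021976316096446129 tau [ 0.027  0.031 -0.014]
F [-0.17507744 -0.46117153  0.10787067]
```

View pics/s1.png

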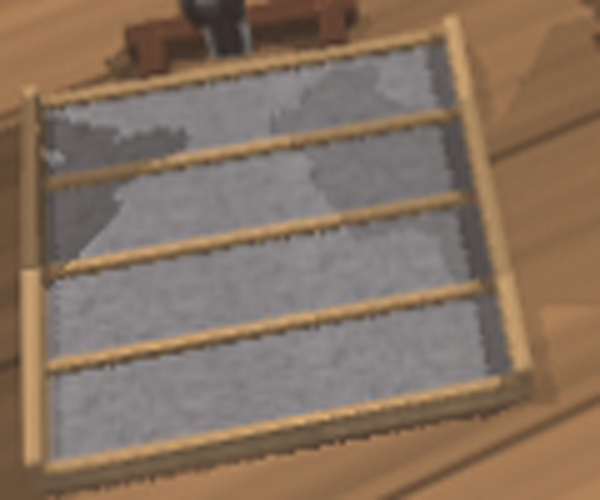

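The jaws closed on nothing, and the gripper is at about (225,50) in the crop, behind the tray's near wall, not over bay 1. I'm checking my calibration geometry against the known TCP.

Run:
```python
from h import *
p=np.array(current_tcp_pos()); print(p,current_joints())
for n in("top","scene"):
    k,d,T=K(n)
    for P in(p,p-[0,0,.019]):
        v=T[:3,:3]@P+T[:3,3]; print(n,cv2.projectPoints(np.array([[v[0],-v[1],-v[2]]]),np.zeros(3),np.zeros(3),k,d)[0].ravel())
print("tip by scene px at z=.02",px2w("scene",[(176,200)],.02),"tray corners scene",px2w("scene",[(136.5,208.5),(220,194),(137,285),(235,265)],.024))
save("scene","pics/s2.png",(60,40,340,300),2.3); save("top","pics/t3.png",(100,150,460,400),2.2)
```

```text
[ 0.47196233 -0.17167228  0.04028443] [-5.06013997e-01  1.32634727e-01  1.98351200e+00 -4.35215625e-06
  1.02395736e+00 -2.17294905e-01]
top [363.35585168 290.429264  ]
top [361.96566248 290.01403031]
scene [176.86251969 203.96172445]
scene [178.11541155 208.84452407]
tip by scene px at z=.02 [[ 0.43608193 -0.16437503  0.02      ]] tray corners scene [[ 0.41577535 -0.26982611  0.024     ]
 [ 0.48044991 -0.05075155  0.024     ]
 [ 0.65217341 -0.34196355  0.024     ]
 [ 0.71533903 -0.12196146  0.024     ]]
```

View pics/s2.png

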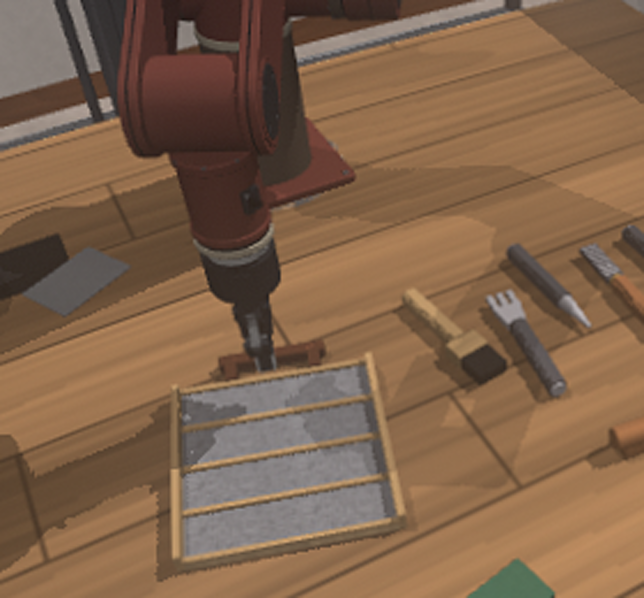

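View pics/t3.png

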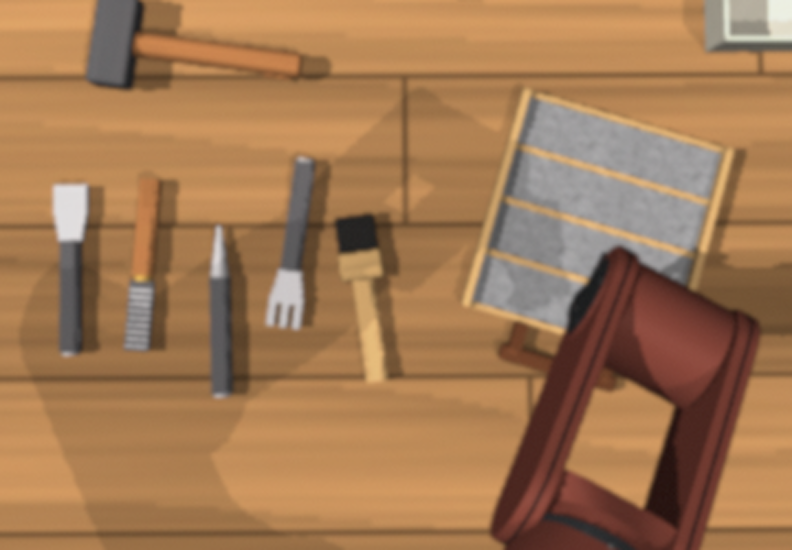

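The point chisel hasn't moved and both cameras agree on the tray (centre x .560 and .566, y -.198 and -.196). But the fingertip shows at scene pixel (175,201), where the TCP reading predicts (178,209). That means the fingers are about 3 cm higher than reported, or displaced sideways. A guarded touch on clear bench will tell which.

Run:
```python
from plan import *
p=current_tcp_pos(); move_straight([p[0],p[1],.12],max_speed=.25)
q,_=sol((.37,0),.05,0.3)
movep([.37,0,.05],q)
save("scene","pics/s3.png",(120,40,260,240),3)
f0=np.array(current_contact_force()); z=.05
while z>-.02:
    z-=.002
    try: move_straight([.37,0,z],max_speed=.05)
    except PlanningError as e: print("plan",z,e); break
    f=np.array(current_contact_force())
    if f[2]-f0[2]>3: print("touch",z,f); break
print(current_tcp_pos(),current_t(),f,f0)
move_straight([.37,0,.06],max_speed=.2)
```

```text
touch -0.01800000000000003 [-11.47901492   1.22256984  31.33100533]
[ 3.70341233e-01 -9.56141557e-05 -1.60907472e-02] 18.3083 [-11.47901492   1.22256984  31.33100533] [ 0.29798772 -0.42731145  0.05523649]
```

View pics/s3.png

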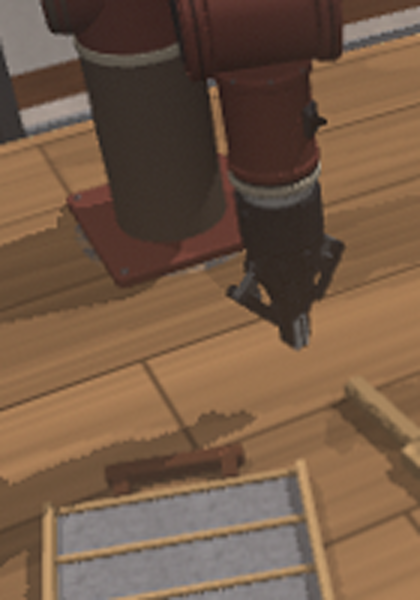

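The bench was touched at reported z of about -0.016, so the fingertips really stand about 35 mm higher than the stated geometry. The fingertip pixel is at (297,348) in the crop, i.e. (218.8,155.8) in the full image. Next I check whether there is also a sideways error.

Run:
```python
from h import *
k,d,T=K("scene")
def pr(P):
    v=T[:3,:3]@np.array(P)+T[:3,3]; return cv2.projectPoints(np.array([[v[0],-v[1],-v[2]]]),np.zeros(3),np.zeros(3),k,d)[0].ravel().round(1)
print("obs 218.8,155.8 pred nominal",pr([.37,0,.031]),"raised",pr([.37,0,.066]))
print("obs 175.5,201 raised",pr([.472,-.1717,.0565]))
print(px2w("scene",[(218.8,155.8)],.066),px2w("scene",[(175.5,201)],.0565))
```

```text
obs 218.8,155.8 pred nominal [219.5 163.7] raised [218.3 154.5]
obs 175.5,201 raised [175.8 199.7]
[[ 0.37596257 -0.00131827  0.066     ]] [[ 0.47615732 -0.17401273  0.0565    ]]
```

Both observations fit a pure vertical offset, so I correct z by -35 mm and finish each placing with a guarded touch.

```bash
cat > do.py <<'E'
from plan import *
DZ=-.035
def pick(n,jaw_off=(0,0)):
    xy,a,_=tools[n]; xy=xy+np.array(jaw_off)
    q,_=sol(xy,.028,a)
    movep([*xy,.09+DZ],q); move_straight([*xy,.028+DZ],max_speed=.12)
    close_gripper(60); print(n,"w",current_gripper_width(),"F",np.round(current_contact_force(),1))
    if current_gripper_width()<.015: raise SystemExit("missed")
    move_straight([*xy,.11+DZ],max_speed=.2)
def place(i,off):
    xy=bay(i,off); q,_=sol(xy,.04,ta)
    movep([*xy,.11+DZ],q); dwell(.1); f0=current_contact_force()[2]
    move_straight([*xy,.043+DZ],max_speed=.12); z=.043
    while current_contact_force()[2]-f0<4 and z>.031:
        z-=.001; move_straight([*xy,z+DZ],max_speed=.05)
    print("touch",z,"F",np.round(current_contact_force(),1),"w",current_gripper_width(),"t",current_t())
def release():
    p=current_tcp_pos(); open_jaws(); move_straight([p[0],p[1],.12+DZ],max_speed=.25); print("t",current_t(),np.round(current_contact_force(),1))
E
python3 - <<'E'
from do import *
open_jaws(); p=current_tcp_pos(); move_straight([p[0],p[1],.1],max_speed=.3)
pick("point",(0,.008)); place(1,.003)
save("scene","pics/s4.png",(60,40,340,300),2.3)
E
```

```text
point w 0.02034347125781196 F [-0.2 -2.5  6. ]
touch 0.03799999999999999 F [-2.9  1.7  5.1] w 0.020317573898004378 t 27.3083
```

View pics/s4.png

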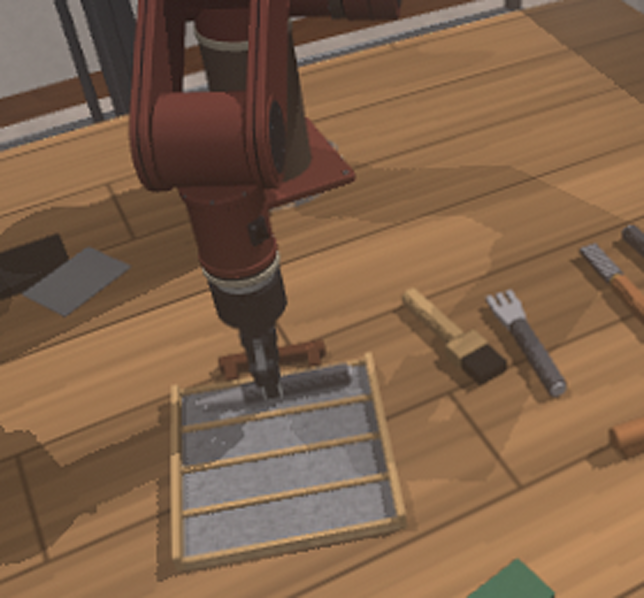

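The point chisel (row 390, columns 190-350) lies in bay 1, and contact came exactly at the predicted height. I release it and do the toothed chisel, with the jaws offset away from the brush.

Run:
```python
from do import *
release()
pick("tooth",(0,.010)); place(2,.001); release()
save("top","pics/t5.png",(100,150,460,400),2.2)
```

```text
t 28.4833 [-0.2 -0.3  0. ]
tooth w 0.01982922990684216 F [-0.9 -1.8  6.8]
touch 0.03799999999999999 F [-2.6  1.6  6.3] w 0.0198894404664056 t 34.875
t 36.0 [-0.6 -0.6 -1.4]
```

View pics/t5.png

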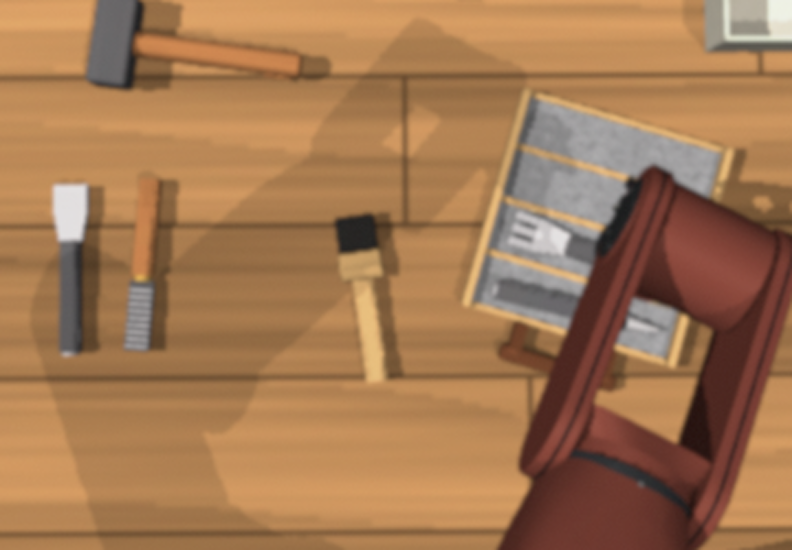

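The point chisel is in bay 1 at (575,310) and the toothed chisel in bay 2 (head at 540,235). The brush hasn't moved. Now the flat chisel and the rasp.

Run:
```python
from do import *
pick("flat"); place(3,-.001); release()
pick("rasp"); place(4,-.003); release()
movep([.45,.2,.25],quat(tools["flat"][1]-0) if ik([.45,.2,.25],quat(tools["flat"][1])) is not None else current_ee_rot())
save("top","pics/t6.png",(300,180,450,330),4); save("top","pics/t7.png",s=1.4); print(current_t())
```

```text
flat w 0.019831191631229653 F [-0.8 -0.7  5. ]
touch 0.03799999999999999 F [-3.4  1.5  3.8] w 0.02020722585229735 t 44.1
t 45.225 [0.4 0.2 0.4]
rasp w 0.020086842019235992 F [-0.   0.1  4.7]
touch 0.03799999999999999 F [-3.   1.   4.7] w 0.020202581685711627 t 52.9083
t 54.0333 [-0.9  0.2 -0.6]
55.9417
```

View pics/t6.png

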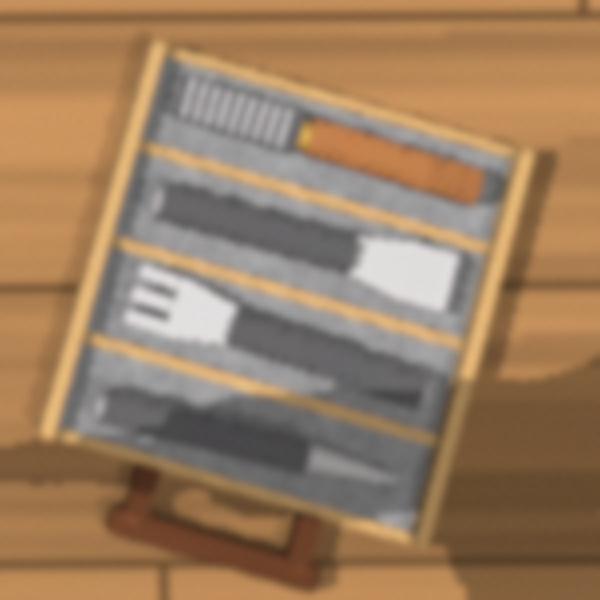

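View pics/t7.png

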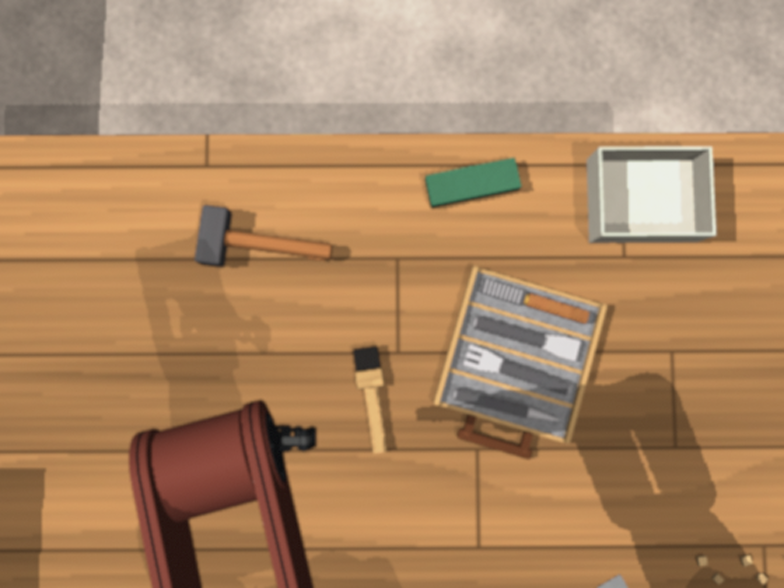

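All four tools lie flat and centred in the right bays. From the handle they run point (250,441), toothed (250,330), flat (300,240) and rasp (300,132). The brush and hammer are unmoved, so I'm handing the job in.

```bash
python3 -c "
from rig import *
print(sign_off(),current_t())"
```

```text
the job is handed in; nothing more can be done
the job is handed in; nothing more can be done
```

The four tools are in the tray in order from the handle (point chisel, toothed chisel, flat chisel, rasp), lying flat along their bays with the brush and hammer unmoved, and the job was handed in at about 56 s.

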